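# Set the inspection lamp's focus collar and stand it on its prop leg

### The arm

A 6-joint arm with a two-finger parallel gripper is mounted at the origin on a cart in front of the work surface, level with it; the furniture and walls round the work are solid. World frame = base frame: x ahead of the robot, y to its left, z up, the work surface at z = 0. Lengths are in m, angles in rad, forces in N, time in s.
With the tool pointing down it reaches from about 0.35 to 0.925 m from the base axis. Payload 6.4 kg.
Tool frame: the origin (TCP) lies midway between the tips of the shut fingers; the grasp point (between the pads) lies 19 mm behind it; z points along the fingers, y is the line along which they close (so a half turn about z gives the same grasp; the last joint's range is limited). The gripper opens to 85 mm and grips with 20 to 120 N. Pads are 22 mm wide; open, the fingers measure 114 mm over their backs; the gripper's body (76 mm by 85 mm) begins 54 mm behind the grasp point. The pads swing forward as they close: fully open they stand 13 mm farther back than shut.
Start: joints at [-1.339, 0.245, 1.558, -0, 1.339, -0.174], TCP at [0.257, -0.597, 0.231] pointing down, gripper open.
Joint ranges: [-3.13, 3.13], [-1.02, 2.26], [0.13, 2.54], [-0.95, 4.09], [0.21, 2.88], [-2.74, 2.74]. Speed limits (rad/s): [2.57, 2.57, 3.14, 3.14, 3.14, 3.14].

### API

Orientations are given as a 3x3 rotation matrix whose columns are the frame's x, y, z axes.
In Python, from station import state, read_camera, camera_info, sign_off, silhouettes gives the robot as it stands. The module is installed in compiled form; this text tells all that it offers.
- The arm moves only by the tool play_rows, never from a script. Its argument "steps" is a list of rows, each a list of 4 numbers: the shift along the tool's x, y, z in m, then the turn about the tool's z in rad. A call has 1 to 10 rows; each row shifts and turns the commanded pose from where the row before left it, along the tool's axes as they then stand; what a row does not reach is not made up. A row lasts 1/10 s, in which the tool goes at most 50 mm and 8.59 degrees, less where a joint would pass 70% of its speed; a pose out of reach is approached as far as the arm can. A call is refused whole if a number of a shift passes 0.05 or a number of a turn 0.15, either way. A call with a gripper value outside its range is refused whole. "hand" is the opening in per cent of the stroke, from 0 (shut) to 100 (fully open), set as the call begins (left out, the last holds). The fingers move at their own pace and stop on an object; "force" is the grip in N (left out, the last holds). Time passes only in rows, so rows that do not move let the fingers close. It gives the time, the measured TCP pose, the force, the opening and the grip force at its end, in the units of the state.
- state(): the state, without advancing time (a new reading comes with each control period).
- read_camera(name): name is "scene" or "top" or "wrist"; returns the picture (480x640x3 uint8, blue, green, red); there is no depth.
- camera_info(name): a dict with "fx", "fy", "cx", "cy" (pixels), "rvec" (rotation vector, rad) and "tvec" (3), from world to camera coordinates, as OpenCV has them; the wrist camera has in their place "T_tool_cam" (4x4, takes a point from camera to tool coordinates, whose origin is the TCP and whose axes are the flange's). Camera axes: x right, y down, z forward; pixel columns grow to the right and rows downward; lengths in m; the calibration is good to about 2 mm. A picture is of the moment at which its call begins: read the wrist's pose just before it. camera_info takes no time and is no camera call.
- sign_off(): hands the job in; it is judged then, once.
Trained networks look in the newest picture that a camera, given by its name, has taken for a name from the list of things; names that differ only in an ending like _2 or _b are one class to them, and where a whole thing is asked for, a point or a joint stands for the part that bears it (a point fixed in the world has none). Each returns a list of dicts, best first, with "confidence" (0 to 1); they miss things now and then, are a little off and sometimes report something else, mostly with a low value. They report only what shows in the picture. A call takes as long as a camera call. They do not tell look-alikes from the thing itself.
- silhouettes(camera, thing): "pixels" (480x640 bool, what is visible of it) and "rect" ([centre column, centre row, width, height] in pixels, round what is visible of it).
The state is a dict: "time_s": time; "q": joint angles; "joint_velocities": joint speeds; "effort": joint torques, N m; "tcp_pos": TCP position; "ee_rot": TCP orientation; "ft_force": force on the tool from outside, world axes, zero at the start; "torque": the same for the moment, N m; "gripper_width": finger opening in m; "finger_force": force on a finger pad.
Only numpy, scipy, OpenCV 4.12 (cv2) and the standard library are available. Lean on these libraries where they do the work, as an engineer would, in place of code of your own. Each camera call takes 0.05 s, during which the arm holds its last target. There are 200 camera calls.

### The job

Get the bench lamp ready to inspect the polished bracket: take the sanding block off the lamp and lay it flat on the bench a hand's breadth clear of it, turn the collar on the lens barrel until its lug clicks in at the long white mark, and swing the side lever up and back past centre until the prop leg locks and the lamp stands tilted on it. Take the block off before tipping the lamp, and do not shove or knock over the bottle, the sprayer or the jar.

Things in the scene. Friction and masses are not known exactly. Their poses are not given: they have to be found in the camera images.
- lamp: Steel base plate of the inspection lamp, fixed, 230 x 130 mm, top 12 mm above the bench; origin: centre of its underside, x where the beam will point once tilted, y left of that, z up. On it lies the head, x -118 to +95 mm, 118 mm wide over its fins: in front a finned housing with a flat black top 62 mm up and the upright lens barrel (axis at x = +38, y = 0), behind it a battery housing. In front of the base, x +190 mm and beyond, lies the flat bracket.
- battery_top (a point): Middle of the flat top of the battery housing, the head's rear part (92 mm along the lamp's x, 96 mm wide), where the block lies at the start; 58 mm above the bench while the lamp is folded. It rises and tilts with the head.
- lamp_head (a joint): Tilt of the lamp's head (rad), hinged at the base's front edge (lamp x = +100 mm, 34 mm up, axis along y): 0 lying folded, lens up; grows as its rear edge rises and the lens tips forward. The head (0.6 kg) falls back to 0 unless the prop leg holds it; standing on the locked leg it reads about 0.61.
- collar (a joint): Turn of the click collar (rad), counter-clockwise seen from above positive. Clicks at 0, 0.524, 1.047, 1.571, 2.094 and 2.618, end stops just beyond the first and last. A spring pulls it into the nearest click; leaving one takes about 0.12 N m. At 2.094 the lug is at the long mark. At value q the lug points q - 1.309 rad from the lamp's x towards y.
- collar_axis (a point): Centre of the collar, on the barrel's axis at half its height. The collar is a black ring with 24 grip ribs, 62 mm outside, 24 mm high, its lower edge 6 mm above the head's black top and 68 mm above the bench while folded. The barrel, 54 mm at its rim, stands up through it to 13 mm above the collar. z axis: the barrel's axis.
- collar_lug (a point): Outer end of the collar's only lug, at half its height: 11 mm wide, 18 mm high, it stands out 10 mm from the ring (41 mm from the axis), with a white line on top. x axis: outwards from the barrel's axis.
- long_mark (a point): Inner part of the long white mark (16 x 3.4 mm, raised under 1 mm) on the head's black top, 47 mm from the barrel's axis, where the lug must point; the marks of the other five clicks are only 7 mm long.
- leg (a joint): Prop leg (rad): 0 folded under the head, 1.31 locked at its stop. A U-shaped leg pivoted on the base (lamp x = -45 mm, 20 mm up, axis along y); its roller lifts the head; the hand lever on the lamp's right side turns it. Spring and weight push it back to 0 below about 1.0; past that dead centre the weight drives it on to the stop and holds it there. Swung slowly it takes up to about 12 N at the grip.
- lever_grip (a point): Middle of the lever's grip, a black round bar 17 mm thick, 60 mm long, level along the lamp's y (y -79 to -139 mm; the lever arm is at its inner end), 120 mm from the leg's pivot. Folded: lamp x = +64 mm, 71 mm up; it swings up and back through 75 degrees (25 to 100 above the lamp's x direction) to x = -66 mm, 138 mm up. It turns with the lever, so it rolls in the fingers.
- block: Tan sanding block, a plain brick 51 x 89 x 41 mm (x, y, z), 0.11 to 0.22 kg, lying loose on the flat battery housing; origin: centre of its underside. It must not tumble. The bench beside the lamp is free but for the things listed here; a red hose end lies on it close to the robot, less than 0.42 m ahead of it.
- squeeze_bottle: White squeeze bottle standing on the bench, 78 mm thick, 216 mm high; origin: centre of its underside. A loose bystander.
- sprayer: Trigger sprayer standing on the bench, body 50 x 50 mm, 160 mm high, its head reaching up to 45 mm sideways; origin: underside. A loose bystander.
- washer_jar: Jar of washers with a black lid standing on the bench, 62 mm thick, 84 mm high; origin: centre of its underside. A loose bystander.
- brush: Wooden block brush lying at the left, fixed, 38 x 235 x 43 mm (x, y, z); origin: centre of its underside.
- wax_tin: Red and white wax tin lying at the left, fixed, 67 x 95 x 28 mm (x, y, z); origin: centre of its underside.
- foam_bar: Blue foam bar lying at the right, fixed, 230 x 44 x 36 mm (x, y, z); origin: centre of its underside.
Things that resemble listed ones, but are neither listed nor needed, are in the scene too. What is shaped like the block but blue or turquoise is not meant.

How it is judged:
By the outcome, as a careful person would: the job done as asked, in the order asked, and still so for the second after the job is handed in, with the robot touching nothing.
It also fails if it takes over 67 s, if anything falls off the work surface, if the arm or the gripper's body presses on something with over 40 N, if the wrist force passes 120 N, or if a joint passes its speed limit or range.

## Working session

There is one attempt and no reset: what is moved stays moved. The work goes in short steps, Python scripts to look and compute and a tool call to move; the robot and the scene stay as the last step left them, time stands still between calls to the robot, and variables do not carry over. Pictures are saved under pics/ and viewed, at most 10 in all, crops included, and the job is handed in when it is done.

Besides the shell and the picture viewer there is one more tool, called after ">>>" in YAML: its name, and indented under it one key for each argument. play_rows: Moves the arm, as the interface text tells. Its arguments: {"type":"object","properties":{"steps":{"type":"array","items":{"type":"array","items":{"type":"number"}}},"hand":{"type":"number"},"force":{"type":"number"}},"required":["steps"]}

```bash
mkdir -p pics
cat > h.py <<'E'
import numpy as np, cv2
from station import state, read_camera, camera_info, sign_off, silhouettes
def cam(name,s=None):
    c=camera_info(name);K=np.array([[c["fx"],0,c["cx"]],[0,c["fy"],c["cy"]],[0,0,1.]])
    if "rvec" in c:
        R=cv2.Rodrigues(np.array(c["rvec"],float))[0];t=np.array(c["tvec"],float).ravel()
    else:
        s=s or state();T=np.eye(4);T[:3,:3]=s["ee_rot"];T[:3,3]=s["tcp_pos"]
        T=np.linalg.inv(T@np.array(c["T_tool_cam"]));R=T[:3,:3];t=T[:3,3]
    return K,R,t
def ray(name,uv,z,s=None):
    K,R,t=cam(name,s);uv=np.atleast_2d(uv).astype(float)
    d=(R.T@np.linalg.inv(K)@np.c_[uv,np.ones(len(uv))].T).T;o=-R.T@t
    return o+d*((z-o[2])/d[:,2])[:,None]
def proj(name,P,s=None):
    K,R,t=cam(name,s);p=(K@(R@np.atleast_2d(P).T+t[:,None])).T
    return p[:,:2]/p[:,2:]
E
python3 - <<'E'
from h import *
s=state();print(s["tcp_pos"],np.round(s["ee_rot"],3).tolist(),s["gripper_width"])
for c in("top","scene"):
    cv2.imwrite(f"pics/{c}0.png",read_camera(c))
    K,R,t=cam(c);print(c,np.round(-R.T@t,3),K[0,0])
for n in "lamp battery_top collar collar_lug long_mark lever_grip block squeeze_bottle sprayer washer_jar foam_bar brush wax_tin".split():
    for d in silhouettes("top",n)[:3]:
        m=d["pixels"];ys,xs=np.nonzero(m)
        print(n,round(d["confidence"],2),np.round(d["rect"]),[np.round(ray("top",(xs.mean(),ys.mean()),z)[0,:2],3).tolist() for z in(0,.1)])
E
```

```text
[ 0.25645833 -0.59665781  0.23017668] [[0.919, 0.395, -0.0], [0.395, -0.919, 0.002], [0.0, -0.002, -1.0]] 0.08530569122359953
top [ 0.474 -0.05   1.344] 447.79595962921786
scene [-0.374  0.837  1.485] 594.4509799501224
lamp 0.96 [318. 258.  78.  89.] [[0.565, -0.048], [0.558, -0.048]]
lamp 0.38 [270. 289.  28.  22.] [[0.463, 0.079], [0.464, 0.069]]
battery_top 0.91 [319. 259.  73.  80.] [[0.56, -0.046], [0.553, -0.046]]
collar 0.35 [319. 259.  74.  75.] [[0.562, -0.044], [0.555, -0.044]]
collar_lug 0.54 [318. 238.   5.   2.] [[0.617, -0.051], [0.606, -0.051]]
lever_grip 0.65 [329. 247.  39.  81.] [[0.632, -0.101], [0.62, -0.097]]
block 0.85 [189. 262.  29.  22.] [[0.546, 0.341], [0.54, 0.312]]
block 0.83 [320. 180.  29.  21.] [[0.789, -0.058], [0.766, -0.058]]
block 0.73 [365. 188.  34.  33.] [[0.772, -0.192], [0.75, -0.181]]
squeeze_bottle 0.56 [241. 254.  43.  33.] [[0.566, 0.177], [0.56, 0.16]]
sprayer 0.75 [273. 288.  29.  26.] [[0.463, 0.079], [0.464, 0.07]]
sprayer 0.44 [319. 239.   2.   1.] [[0.617, -0.051], [0.606, -0.051]]
washer_jar 0.65 [397. 233.  23.  26.] [[0.63, -0.288], [0.618, -0.271]]
foam_bar 0.71 [484. 296.  59.  71.] [[0.442, -0.54], [0.444, -0.504]]
foam_bar 0.17 [320. 261.  68.  78.] [[0.561, -0.044], [0.555, -0.044]]
foam_bar 0.15 [241. 254.  41.  30.] [[0.566, 0.177], [0.559, 0.16]]
brush 0.92 [186. 306.  76.  34.] [[0.411, 0.357], [0.415, 0.326]]
wax_tin 0.62 [145. 300.  34.  40.] [[0.434, 0.463], [0.437, 0.425]]
```

View pics/top0.png

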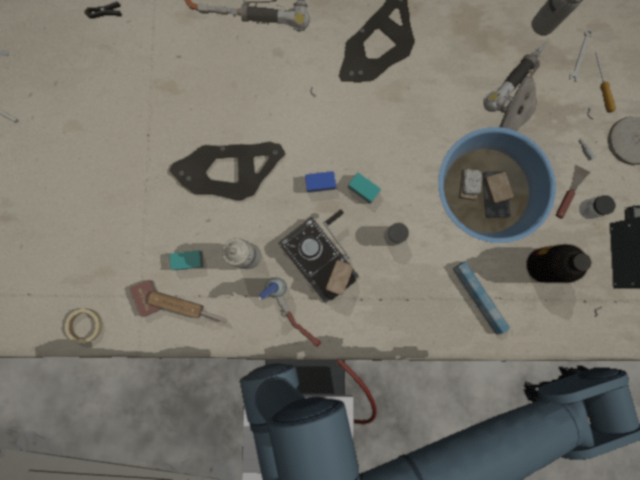

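View pics/scene0.png

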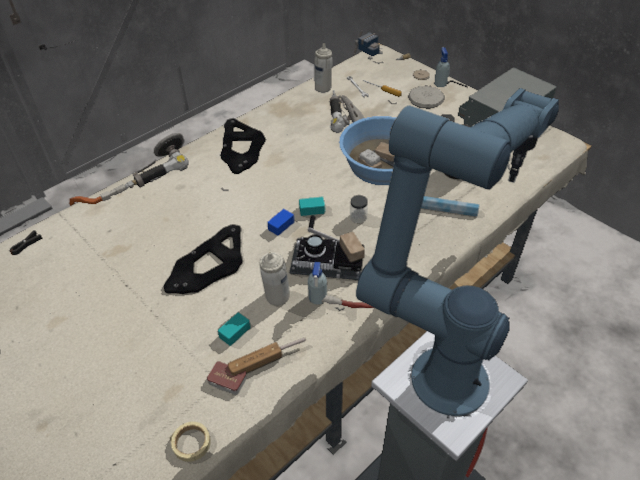

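The top view shows the lamp at about (318,258), pointing up-left. The tan block is at (340,278), the lever at (335,216), the jar at (397,233), the bottle at (240,254) and the sprayer at (273,288). Next I move the wrist camera over the lamp.

>>> play_rows:
  steps:
    - [0.031,-0.027,-0.016,0]
    - [0.031,-0.027,-0.016,0]
    - [0.031,-0.027,-0.016,0]
    - [0.031,-0.027,-0.016,0]
    - [0.031,-0.027,-0.016,0]
    - [0.031,-0.027,-0.016,0]
    - [0.031,-0.027,-0.016,0]
    - [0.031,-0.027,-0.016,0]
    - [0.031,-0.027,-0.016,0]
    - [0.031,-0.027,-0.016,0]
  hand: 100

```text
time_s: 1.75
tcp_pos: [0.4352, -0.2251, 0.3922]
ee_rot: [[0.919, 0.395, 0.001], [0.395, -0.919, -0.0], [0.0, 0.001, -1.0]]
ft_force: [0.9, 0.2, 0.7]
gripper_width: 0.0853
finger_force: 0.0
```

Run:
```python
from h import *
s=state();print(s["time_s"],s["tcp_pos"],np.round(s["ee_rot"],3).tolist(),s["ft_force"])
print(np.round(camera_info("wrist")["T_tool_cam"],3).tolist(),camera_info("wrist")["fx"])
print(np.round(proj("wrist",[[.56,-.048,.06],[.5,-.1,.08],[.68,-.09,.07]],s)))
```

```text
1.75 [ 0.43521074 -0.22513996  0.39221489] [[0.919, 0.395, 0.001], [0.395, -0.919, -0.0], [0.0, 0.001, -1.0]] [0.87731042 0.20692961 0.74263026]
[[-0.0, -0.956, -0.293, 0.075], [1.0, -0.0, 0.0, -0.001], [-0.0, -0.293, 0.956, -0.142], [0.0, 0.0, 0.0, 1.0]] 357.3511487284488
[[226.  27.]
 [247.  95.]
 [297. -73.]]
```

>>> play_rows:
  steps:
    - [0.04,-0.017,0,0]
    - [0.04,-0.017,0,0]
    - [0.04,-0.017,0,0]
    - [0.04,-0.017,0,0]
    - [0.04,-0.017,0,0]
    - [0.04,-0.017,0,0]
    - [0,0,0,-0.14]
    - [0,0,0,-0.14]
    - [0,0,0,0]
    - [0,0,0,0]

```text
time_s: 2.75
tcp_pos: [0.615, -0.0384, 0.3914]
ee_rot: [[0.776, 0.631, 0.0], [0.631, -0.776, -0.0], [0.0, 0.0, -1.0]]
ft_force: [-0.4, 0.3, -0.0]
gripper_width: 0.0854
finger_force: 0.0
```

Run:
```python
from h import *
s=state();im=read_camera("wrist");cv2.imwrite("pics/w1.png",im);np.save("s1.npy",s,allow_pickle=True)
print(s["time_s"],s["tcp_pos"],np.round(s["ee_rot"],3).tolist())
for n,z in dict(lamp=.01,collar=.08,collar_lug=.08,long_mark=.062,lever_grip=.071,block=.099,battery_top=.058).items():
    for d in silhouettes("wrist",n)[:2]:
        m=d["pixels"];c,_=cv2.findContours(m.astype(np.uint8),0,1);c=max(c,key=cv2.contourArea);p=cv2.boxPoints(cv2.minAreaRect(c))
        ys,xs=np.nonzero(m)
        print(n,round(d["confidence"],2),np.round(d["rect"]),m.sum(),np.round(ray("wrist",(xs.mean(),ys.mean()),z,s)[0,:2],3),np.round(ray("wrist",p,z,s)[:,:2],3).tolist())
```

```text
2.75 [ 0.61503095 -0.03838855  0.39135401] [[0.776, 0.631, 0.0], [0.631, -0.776, -0.0], [0.0, 0.0, -1.0]]
lamp 0.59 [332. 223. 155. 162.] 12340 [ 0.57  -0.045] [[0.595, 0.071], [0.736, -0.095], [0.553, -0.273], [0.391, -0.083]]
lamp 0.39 [302. 197.  53.  34.] 370 [ 0.588 -0.037] [[0.55, -0.005], [0.587, 0.007], [0.611, -0.064], [0.574, -0.077]]
collar 0.84 [305. 193.  50.  23.] 316 [ 0.599 -0.029] [[0.567, -0.003], [0.59, 0.009], [0.623, -0.048], [0.6, -0.062]]
collar_lug 0.8 [305. 200.  52.  40.] 381 [ 0.6   -0.033] [[0.567, -0.003], [0.602, 0.005], [0.617, -0.056], [0.582, -0.065]]
long_mark 0.57 [302. 225.  81. 159.] 8894 [ 0.569 -0.037] [[0.6, 0.053], [0.667, -0.029], [0.498, -0.17], [0.422, -0.077]]
lever_grip 0.97 [332. 216. 150.  82.] 1136 [ 0.633 -0.097] [[0.562, -0.069], [0.689, -0.066], [0.691, -0.127], [0.561, -0.134]]
lever_grip 0.17 [304. 199.  57.  42.] 448 [ 0.596 -0.032] [[0.559, -0.004], [0.599, 0.007], [0.618, -0.057], [0.578, -0.069]]
block 0.94 [311. 286.  69.  68.] 2826 [ 0.502 -0.108] [[0.47, -0.063], [0.557, -0.097], [0.532, -0.153], [0.441, -0.12]]
block 0.9 [474. 164.  53.  72.] 2973 [ 0.751 -0.16 ] [[0.754, -0.109], [0.794, -0.146], [0.748, -0.214], [0.705, -0.176]]
battery_top 0.83 [303. 226.  84. 152.] 8887 [ 0.569 -0.037] [[0.599, 0.054], [0.667, -0.03], [0.498, -0.173], [0.419, -0.077]]
```

View pics/w1.png

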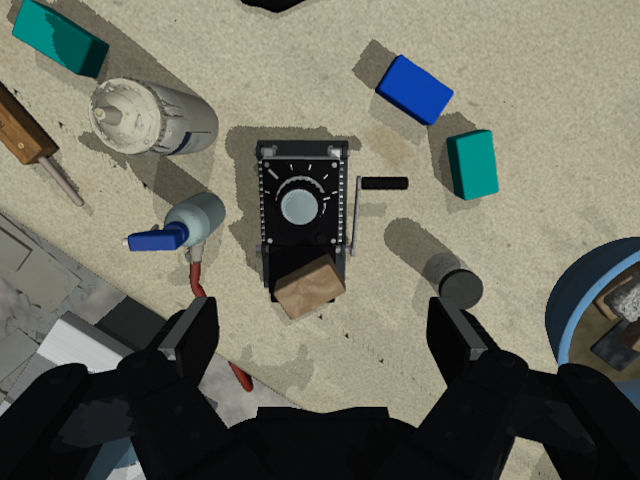

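The wrist view shows the lamp upright in the frame: barrel about (300,207), long mark about (273,171), lever grip (385,183), and the block at (309,287) turned relative to the lamp. I enlarge it to find the lug and the block's corners.

Run:
```python
from h import *
im=cv2.imread("pics/w1.png")[130:330,245:415]
im=np.clip(im.astype(float)*1.6,0,255).astype(np.uint8)
cv2.imwrite("pics/w1z.png",cv2.resize(im,None,fx=3,fy=3,interpolation=cv2.INTER_CUBIC))
```

```text
(no output)
```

View pics/w1z.png

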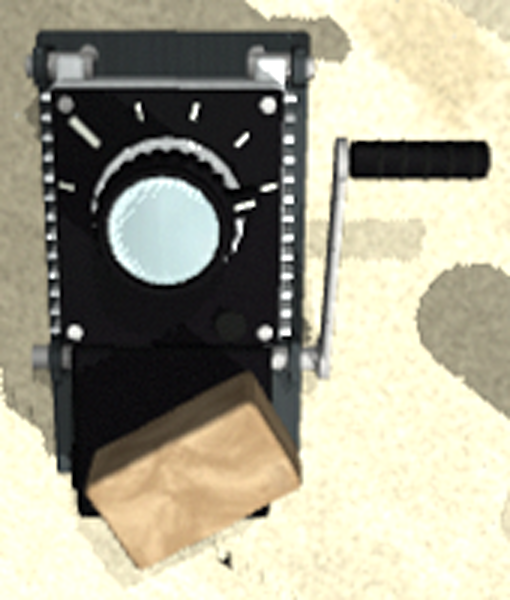

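The lug line is at zoom (245,207), in line with the first short mark at (268,187), so the collar is at 0 and needs +2.094. The long mark is at (82,132). I now fit the lamp pose and the block pose.

```bash
cat > fit.py <<'E'
from h import *
from scipy.optimize import least_squares
s=np.load("s1.npy",allow_pickle=True).item()
px=lambda z:np.array([245,130])+(np.array(z,float)+.5)/3-.5
Z=px([[268,187],[241,138],[195,111],[140,111],[67,186],[163,230],[421,160]])
a=np.radians([-75,-45,-15,15,75])
def pts(v):
    x,y,w,r=v;L=np.c_[.038+r*np.cos(a),r*np.sin(a),a*0+.0625]
    L=np.r_[L,[[.038,0,.105]],[[.064,-.109,.0795]]]
    R=np.array([[np.cos(w),-np.sin(w)],[np.sin(w),np.cos(w)]]);L[:,:2]=L[:,:2]@R.T+[x,y];return L
f=least_squares(lambda v:(proj("wrist",pts(v),s)-Z).ravel(),[.56,-.05,.68,.05],x_scale=[.1,.1,1,.1])
if __name__=="__main__":
    print(np.round(f.x,4));print(np.round(f.fun.reshape(-1,2),1).tolist())
    x,y,w,_=f.x
    l2w=lambda p:np.round(np.array([x,y])+np.array([[np.cos(w),-np.sin(w)],[np.sin(w),np.cos(w)]])@p,4)
    for n,p in dict(axis=[.038,0],grip0=[.064,-.109],grip1=[-.066,-.109],corner=[-.115,-.065]).items():print(n,l2w(p))
    c=ray("wrist",px([[86,490],[249,406],[302,480],[140,568]]),.099,s);print("block",c.mean(0).round(4),np.linalg.norm(np.diff(c,axis=0),axis=1).round(3))
    e=c[1]+c[2]-c[0]-c[3];e2=c[0]+c[1]-c[2]-c[3];print("long yaw",np.arctan2(e[1],e[0]),"short yaw",np.arctan2(e2[1],e2[0]),"q",np.round(s["q"],3))
E
python3 fit.py
python3 - <<'E'
from h import *
s=np.load("s1.npy",allow_pickle=True).item()
for n,z in dict(squeeze_bottle=.2,sprayer=.1,washer_jar=.084).items():
    for d in silhouettes("wrist",n)[:2]:
        ys,xs=np.nonzero(d["pixels"]);print(n,d["confidence"],np.round(d["rect"]),ray("wrist",(xs.mean(),ys.mean()),z,s)[0].round(3))
print(ray("wrist",(461,290),.084,s).round(3),ray("wrist",(130,115),.19,s).round(3),ray("wrist",[(156,238),(200,215)],.14,s).round(3))
E
```

```text
[ 0.55   -0.0535  0.679   0.0459]
[[-0.0, -0.6], [0.1, 0.2], [-0.3, -0.0], [-0.2, -0.1], [0.3, -0.5], [-0.2, 0.8], [0.3, 0.0]]
axis [ 0.5796 -0.0297]
grip0 [ 0.6683 -0.0982]
grip1 [ 0.5671 -0.1798]
corner [ 0.5014 -0.1764]
block [ 0.4956 -0.1125  0.099 ] [0.083 0.043 0.086]
long yaw -0.3631724762143476 short yaw 1.242948635838588 q [-0.246  0.084  1.452  0.     1.606  0.642]
squeeze_bottle 0.8 [153. 117. 132.  82.] [0.58 0.13 0.2 ]
sprayer 0.96 [174. 221. 107.  59.] [0.467 0.07  0.1  ]
washer_jar 0.89 [454. 281.  59.  58.] [ 0.628 -0.259  0.084]
[[ 0.624 -0.278  0.084]] [[0.569 0.15  0.19 ]] [[0.454 0.079 0.14 ]
 [0.509 0.055 0.14 ]]
```

>>> play_rows:
  steps:
    - [-0.0344,-0.0047,0.03,0]
    - [-0.0344,-0.0047,0.03,0]
    - [-0.0344,-0.0047,0.03,0]
    - [-0.0344,-0.0047,0.03,0]
    - [0,0,0.02,0.147]
    - [0,0,0.02,0.147]
    - [0,0,0.02,0.147]
    - [0,0,0.02,0.147]
    - [0,0,0.01,0.147]
    - [0,0,0,0.147]

```text
time_s: 4.3
tcp_pos: [0.4955, -0.1104, 0.1792]
ee_rot: [[0.98, -0.201, -0.003], [-0.201, -0.98, 0.002], [-0.004, -0.001, -1.0]]
ft_force: [-0.4, 0.2, 0.0]
gripper_width: 0.0855
finger_force: 0.0
```

>>> play_rows:
  steps:
    - [0,0,0,0.147]
    - [0,0,0,0]
    - [0,0,0,0]

```text
time_s: 4.6
tcp_pos: [0.4968, -0.1109, 0.1815]
ee_rot: [[0.943, -0.334, 0.0], [-0.334, -0.943, -0.0], [0.0, 0.0, -1.0]]
ft_force: [-0.1, 0.3, -0.4]
gripper_width: 0.0855
finger_force: 0.0
```

Run:
```python
from h import *
s=state();im=read_camera("wrist");print(s["tcp_pos"],np.round(s["ee_rot"],3).tolist())
cv2.imwrite("pics/w2.png",im)
for d in silhouettes("wrist","block")[:2]:
    m=d["pixels"].astype(np.uint8);ys,xs=np.nonzero(m);print(d["confidence"],np.round(d["rect"]),m.sum())
P=[[.4956,-.1125,.099]];print(proj("wrist",P,s))
```

```text
[ 0.49676987 -0.11094834  0.18146137] [[0.943, -0.334, 0.0], [-0.334, -0.943, -0.0], [0.0, 0.0, -1.0]]
0.76 [329. 238.  72. 134.] 9760
[[325.46362819 243.08584275]]
```

View pics/w2.png

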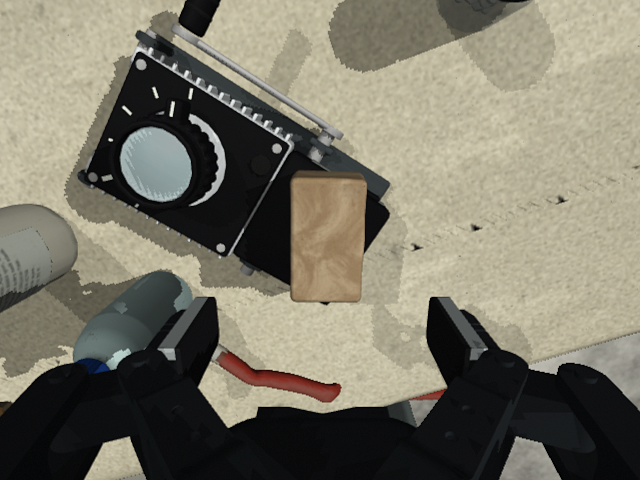

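The block is upright in the frame at (328,238), aligned with and centred between the fingers. Descending and gripping.

>>> play_rows:
  steps:
    - [0,0.002,0.04,0]
    - [0,0,0.04,0]
    - [0,0,0.025,0]
    - [0,0,0.0085,0]
    - [0,0,0,0]

```text
time_s: 5.2
tcp_pos: [0.4954, -0.1125, 0.067]
ee_rot: [[0.942, -0.336, -0.002], [-0.336, -0.942, 0.001], [-0.002, -0.0, -1.0]]
ft_force: [-0.2, -0.6, 0.1]
gripper_width: 0.0852
finger_force: 0.0
```

>>> play_rows:
  steps:
    - [0,0,0,0]
    - [0,0,0,0]
    - [0,0,0,0]
    - [0,0,0,0]
    - [0,0,0,0]
    - [0,0,0,0]
  hand: 0
  force: 40

```text
time_s: 5.8
tcp_pos: [0.4974, -0.1135, 0.0698]
ee_rot: [[0.942, -0.336, 0.003], [-0.336, -0.942, -0.002], [0.004, 0.001, -1.0]]
ft_force: [-0.6, 0.2, 6.4]
gripper_width: 0.0503
finger_force: 42.1
```

>>> play_rows:
  steps:
    - [0,0,-0.015,0]
    - [0,0,-0.03,0]
    - [0,0,-0.03,0]
    - [0.002,0.038,0,0]
    - [0.002,0.04,0,0]
    - [0.002,0.04,0,0]
    - [0.002,0.04,0,0]
    - [0.002,0.035,0,0]
    - [0,0,0.03,0]
    - [0,0,0.03,0]

```text
time_s: 6.8
tcp_pos: [0.4408, -0.2998, 0.0834]
ee_rot: [[0.941, -0.339, 0.003], [-0.339, -0.941, -0.002], [0.003, 0.001, -1.0]]
ft_force: [-0.5, -0.1, -3.2]
gripper_width: 0.0505
finger_force: 42.3
```

>>> play_rows:
  steps:
    - [0,0,0.03,0]
    - [0,0,0.025,0]
    - [0,0,0.01,0]
    - [0,0,0.005,0]
    - [0,0,0,0]

```text
time_s: 7.3
tcp_pos: [0.4409, -0.2982, 0.0133]
ee_rot: [[0.942, -0.336, 0.001], [-0.336, -0.942, -0.001], [0.001, 0.0, -1.0]]
ft_force: [0.4, -0.4, -1.9]
gripper_width: 0.0501
finger_force: 42.3
```

>>> play_rows:
  steps:
    - [0,0,0.002,0]
    - [0,0,0,0]
    - [0,0,0,0]

```text
time_s: 7.6
tcp_pos: [0.4413, -0.2986, 0.0119]
ee_rot: [[0.942, -0.337, 0.002], [-0.337, -0.942, -0.002], [0.002, 0.001, -1.0]]
ft_force: [-0.0, -0.0, -0.8]
gripper_width: 0.0504
finger_force: 42.5
```

>>> play_rows:
  steps:
    - [0,0,0,0]
    - [0,0,0,0]
    - [0,0,0,0]
    - [0,0,0,0]
    - [0,0,0,0]
  hand: 100

```text
time_s: 8.1
tcp_pos: [0.4405, -0.2979, 0.0108]
ee_rot: [[0.942, -0.337, -0.0], [-0.337, -0.942, 0.0], [-0.0, -0.0, -1.0]]
ft_force: [0.0, -0.6, -0.4]
gripper_width: 0.0854
finger_force: 0.0
```

>>> play_rows:
  steps:
    - [0,0,-0.05,0]
    - [0,0,-0.05,0]
    - [0,0,-0.05,0]
    - [0.0058,-0.0428,0,0]
    - [0.0058,-0.0428,0,0]
    - [0.0058,-0.0428,0,0]
    - [0.0058,-0.0428,0,0]
    - [0.0058,-0.0428,0,0]
    - [0.0058,-0.0428,0,0]
    - [0.0058,-0.0428,0,0]

```text
time_s: 9.1
tcp_pos: [0.58, -0.0277, 0.1608]
ee_rot: [[0.942, -0.336, 0.0], [-0.336, -0.942, -0.0], [0.0, 0.0, -1.0]]
ft_force: [0.5, -0.1, 0.5]
gripper_width: 0.0853
finger_force: 0.0
```

>>> play_rows:
  steps:
    - [0,0,0,0.143]
    - [0,0,0,0.143]
    - [0,0,0,0]
    - [0,0,0,0]

```text
time_s: 9.5
tcp_pos: [0.5794, -0.0295, 0.1607]
ee_rot: [[0.81, -0.586, -0.0], [-0.586, -0.81, 0.0], [-0.0, 0.0, -1.0]]
ft_force: [0.4, 0.4, 0.2]
gripper_width: 0.0852
finger_force: 0.0
```

Run:
```python
from fit import *
s2=state();im=read_camera("wrist");print(s2["tcp_pos"],np.round(s2["ee_rot"],3).tolist(),s2["q"][5])
x,y,w,_=f.x
g=lambda r,a,z:[x+.038*np.cos(w)+r*np.cos(w+a),y+.038*np.sin(w)+r*np.sin(w+a),z]
P=[g(0,0,.105),g(.041,-1.309,.089),g(.047,.785,.0625)]+[g(.031,b,.092) for b in np.arange(0,6.3,.2)]+[g(.027,b,.105) for b in np.arange(0,6.3,.2)]
im=np.clip(im*1.5,0,255).astype(np.uint8)
for p in proj("wrist",P,s2):cv2.circle(im,tuple(int(round(v)) for v in p),1,(0,0,255),-1)
cv2.imwrite("pics/w3.png",im)
```

```text
[ 0.57939531 -0.02952777  0.16065166] [[0.81, -0.586, -0.0], [-0.586, -0.81, 0.0], [-0.0, 0.0, -1.0]] 1.9510469843993503
```

View pics/w3.png

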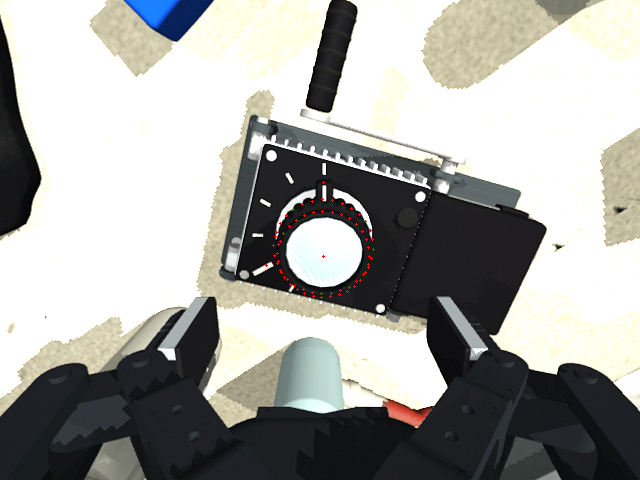

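The projected rim circle sits about 4 px below the barrel, whose centre is at (324,252), so I shift 2 mm along tool x. The lug points straight up at (324,190), between the finger directions. Descending and gripping the collar.

>>> play_rows:
  steps:
    - [0.002,0,0.03,0]
    - [0,0,0.03,0]
    - [0,0,0.02,0]
    - [0,0,0.0135,0]
    - [0,0,0,0]

```text
time_s: 10.05
tcp_pos: [0.5797, -0.0305, 0.0653]
ee_rot: [[0.809, -0.588, -0.004], [-0.588, -0.809, 0.001], [-0.004, 0.001, -1.0]]
ft_force: [-0.4, 0.4, -0.2]
gripper_width: 0.0856
finger_force: 0.0
```

>>> play_rows:
  steps:
    - [0,0,0,0]
    - [0,0,0,0]
    - [0,0,0,0]
    - [0,0,0,0]
    - [0,0,0,0]
  hand: 0
  force: 45

```text
time_s: 10.55
tcp_pos: [0.5816, -0.0321, 0.0696]
ee_rot: [[0.809, -0.588, 0.0], [-0.588, -0.809, -0.003], [0.002, 0.002, -1.0]]
ft_force: [-6.2, -4.9, 5.3]
gripper_width: 0.0598
finger_force: 47.9
```

>>> play_rows:
  steps:
    - [0,0.001,-0.001,0]
    - [0,0,0,-0.14]
    - [0,0,0,-0.14]
    - [0,0,0,-0.14]
    - [0,0,0,-0.14]
    - [0,0,0,-0.14]
    - [0,0,0,-0.14]
    - [0,0,0,-0.14]

```text
time_s: 11.35
tcp_pos: [0.5819, -0.0295, 0.0697]
ee_rot: [[0.937, 0.349, 0.004], [0.349, -0.937, 0.003], [0.005, -0.002, -1.0]]
ft_force: [1.9, 9.4, 1.8]
gripper_width: 0.0598
finger_force: 50.1
```

>>> play_rows:
  steps:
    - [0,0,0,-0.14]
    - [0,0,0,-0.14]
    - [0,0,0,-0.14]
    - [0,0,0,-0.14]
    - [0,0,0,-0.14]
    - [0,0,0,-0.14]
    - [0,0,0,-0.14]
    - [0,0,0,-0.14]
    - [0,0,0,0]
    - [0,0,0,0]

```text
time_s: 12.35
tcp_pos: [0.5796, -0.0276, 0.0696]
ee_rot: [[0.1, 0.995, -0.003], [0.995, -0.1, 0.007], [0.007, -0.003, -1.0]]
ft_force: [-8.8, 14.0, 9.6]
gripper_width: 0.0599
finger_force: 50.9
```

>>> play_rows:
  steps:
    - [0,0,0,0]
    - [0,0,0,0]
    - [0,0,0,0]
    - [0,0,0,0]
    - [0,0,-0.02,0]
    - [0,0,-0.03,0]
    - [0,0,-0.04,0]
    - [0,0,-0.04,0]
    - [0,0,0,0]
  hand: 100

```text
time_s: 13.25
tcp_pos: [0.5845, -0.0326, 0.2057]
ee_rot: [[0.1, 0.995, 0.013], [0.995, -0.1, -0.003], [-0.002, 0.013, -1.0]]
ft_force: [0.2, 0.7, 1.4]
gripper_width: 0.0854
finger_force: 0.0
```

Run:
```python
from h import *
s=state();im=read_camera("wrist");print(s["tcp_pos"],np.round(s["ee_rot"],3).tolist(),s["q"])
cv2.imwrite("pics/w4.png",np.clip(im*1.5,0,255).astype(np.uint8))
```

```text
[ 0.58448136 -0.0325874   0.20569579] [[0.1, 0.995, 0.013], [0.995, -0.1, -0.003], [-0.002, 0.013, -1.0]] [-2.49257922e-01  1.12338983e-01  1.75739725e+00  9.93584624e-06
  1.25879724e+00 -1.49041836e-01]
```

View pics/w4.png

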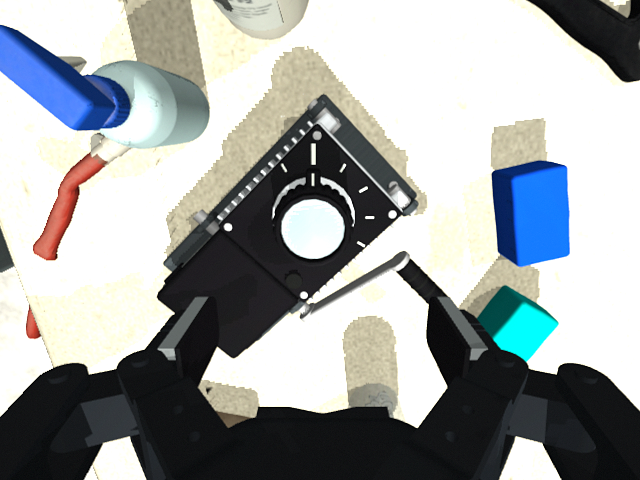

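The lug (313,178) is at the long mark (313,153). Next is the lever.

>>> play_rows:
  steps:
    - [-0.0198,0.031,0,0]
    - [-0.0198,0.031,0,0]
    - [-0.0198,0.031,0,0]
    - [0,0,0,0.1477]
    - [0,0,0,0.1477]
    - [0,0,0,0.1477]
    - [0,0,0,0.1477]
    - [0,0,0,0.1477]
    - [0,0,0,0.1477]
    - [0,0,0,0.1477]

```text
time_s: 14.3
tcp_pos: [0.6663, -0.0998, 0.1961]
ee_rot: [[0.909, 0.417, -0.003], [0.417, -0.909, 0.001], [-0.002, -0.002, -1.0]]
ft_force: [-0.0, -0.1, -0.6]
gripper_width: 0.0855
finger_force: 0.0
```

>>> play_rows:
  steps:
    - [0,0,0,0.1477]
    - [0,0,0,0.1477]
    - [0,0,0,0.1477]
    - [0,0,0,0.1477]
    - [0,0,0,0.1477]
    - [0,0,0,0.1477]
    - [0,0,0,0.1477]
    - [0,0,0,0.1477]
    - [0,0,0,0.1477]
    - [0,0,0,0]

```text
time_s: 15.3
tcp_pos: [0.6664, -0.0998, 0.1964]
ee_rot: [[0.628, -0.779, -0.003], [-0.779, -0.628, 0.001], [-0.002, 0.002, -1.0]]
ft_force: [0.1, 0.4, 0.5]
gripper_width: 0.0853
finger_force: 0.0
```

Run:
```python
from h import *
s=state();im=read_camera("wrist");print(s["tcp_pos"],np.round(s["ee_rot"],3).tolist(),s["q"][5])
for d in silhouettes("wrist","lever_grip")[:2]:
    m=d["pixels"];g=m&(im.max(2)<60);ys,xs=np.nonzero(g);print(d["confidence"],np.round(d["rect"]),g.sum())
    if g.sum(): print(ray("wrist",[(xs.mean(),ys.mean())],.0755,s).round(4))
P=[.671,-.101,.0795];print(proj("wrist",P,s).round(1))
im=np.clip(im*1.5,0,255).astype(np.uint8);c=proj("wrist",P,s)[0];cv2.circle(im,(int(c[0]),int(c[1])),3,(0,0,255),-1)
cv2.imwrite("pics/w5.png",im)
```

```text
[ 0.6664005  -0.09978078  0.1963795 ] [[0.628, -0.779, -0.003], [-0.779, -0.628, 0.001], [-0.002, 0.002, -1.0]] 2.1466631666664653
0.95 [378. 232. 137.  88.] 1728
[[ 0.6635 -0.1012  0.0755]]
0.48 [622. 198.  34. 100.] 1915
[[ 0.5021 -0.2565  0.0755]]
[[318.3 222.5]]
```

View pics/w5.png

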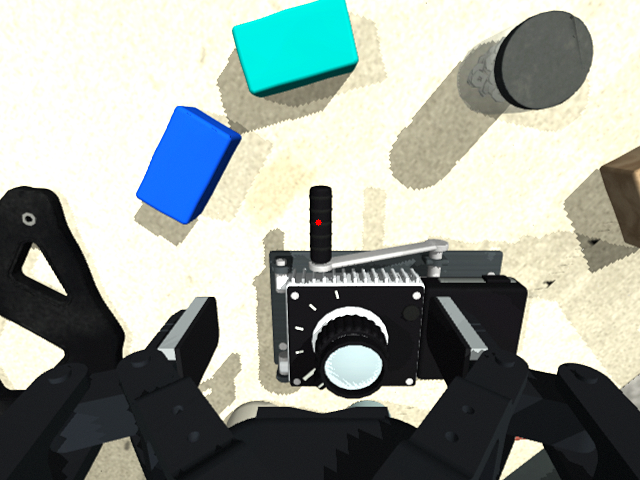

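The grip bar is at (320,225), so the target dot is within about 2 px. Descending and gripping it.

>>> play_rows:
  steps:
    - [0.0038,-0.0023,0.04,0]
    - [0,0,0.04,0]
    - [0,0,0.035,0]
    - [0,0,0.02,0]
    - [0,0,0.0075,0]
    - [0,0,0,0]

```text
time_s: 16.0
tcp_pos: [0.6706, -0.1011, 0.0544]
ee_rot: [[0.628, -0.778, -0.002], [-0.778, -0.628, 0.001], [-0.002, 0.001, -1.0]]
ft_force: [-1.3, 0.1, 1.0]
gripper_width: 0.0854
finger_force: 0.0
```

>>> play_rows:
  steps:
    - [0,0,0,0]
    - [0,0,0,0]
    - [0,0,0,0]
    - [0,0,0,0]
    - [0,0,0,0]
    - [0,0,0,0]
    - [0,0,0,0]
    - [0,0,0,0]
  hand: 0
  force: 40

```text
time_s: 16.8
tcp_pos: [0.6704, -0.1025, 0.0567]
ee_rot: [[0.628, -0.778, -0.003], [-0.778, -0.628, -0.002], [-0.0, 0.003, -1.0]]
ft_force: [-6.3, -3.1, 4.9]
gripper_width: 0.0156
finger_force: 39.0
```

```bash
python3 -c "
import numpy as np
a=np.radians(np.linspace(25,101,20));x=-45+120*np.cos(a);z=20+120*np.sin(a)
print(np.c_[np.degrees(a[1:]),-np.diff(x)/1e3,-np.diff(z)/1e3].round(4).tolist())"
```

```text
[[29.0, 0.0038, -0.0075], [33.0, 0.0043, -0.0072], [37.0, 0.0048, -0.0069], [41.0, 0.0053, -0.0065], [45.0, 0.0057, -0.0061], [49.0, 0.0061, -0.0057], [53.0, 0.0065, -0.0053], [57.0, 0.0069, -0.0048], [61.0, 0.0072, -0.0043], [65.0, 0.0075, -0.0038], [69.0, 0.0077, -0.0033], [73.0, 0.0079, -0.0027], [77.0, 0.0081, -0.0022], [81.0, 0.0082, -0.0016], [85.0, 0.0083, -0.001], [89.0, 0.0084, -0.0004], [93.0, 0.0084, 0.0001], [97.0, 0.0083, 0.0007], [101.0, 0.0083, 0.0013]]
```

>>> play_rows:
  steps:
    - [0,0.0038,-0.0075,0]
    - [0,0.0043,-0.0072,0]
    - [0,0.0048,-0.0069,0]
    - [0,0.0053,-0.0065,0]
    - [0,0.0057,-0.0061,0]
    - [0,0,0,0]

```text
time_s: 17.4
tcp_pos: [0.6537, -0.1159, 0.0907]
ee_rot: [[0.627, -0.779, 0.004], [-0.779, -0.627, 0.001], [0.002, -0.004, -1.0]]
ft_force: [5.1, 1.9, -3.5]
gripper_width: 0.0152
finger_force: 39.5
```

>>> play_rows:
  steps:
    - [0,0.0061,-0.0057,0]
    - [0,0.0065,-0.0053,0]
    - [0,0.0069,-0.0048,0]
    - [0,0.0072,-0.0043,0]
    - [0,0.0075,-0.0038,0]
    - [0,0,0,0]

```text
time_s: 18.0
tcp_pos: [0.6288, -0.1363, 0.1174]
ee_rot: [[0.627, -0.779, 0.008], [-0.779, -0.627, 0.003], [0.003, -0.008, -1.0]]
ft_force: [3.9, 8.2, 7.9]
gripper_width: 0.0154
finger_force: 39.3
```

>>> play_rows:
  steps:
    - [0,0.0077,-0.0028,0]
    - [0,0.0079,-0.0025,0]
    - [0,0.0081,-0.002,0]
    - [0,0.0082,-0.0016,0]
    - [0,0.0083,-0.001,0]
    - [0,0,0,0]

```text
time_s: 18.6
tcp_pos: [0.5972, -0.1624, 0.1288]
ee_rot: [[0.627, -0.779, 0.007], [-0.779, -0.627, 0.001], [0.003, -0.006, -1.0]]
ft_force: [-1.4, 7.7, 17.1]
gripper_width: 0.0153
finger_force: 42.2
```

>>> play_rows:
  steps:
    - [0,0.0084,-0.0004,0]
    - [0,0.0084,0.0001,0]
    - [0,0.0083,0.0007,0]
    - [0,0.0083,0.0013,0]
    - [0,0,0,0]
    - [0,0,0,0]

```text
time_s: 19.2
tcp_pos: [0.5699, -0.1843, 0.1255]
ee_rot: [[0.627, -0.779, 0.003], [-0.779, -0.627, -0.001], [0.002, -0.002, -1.0]]
ft_force: [-4.4, 2.4, 12.7]
gripper_width: 0.0154
finger_force: 44.2
```

>>> play_rows:
  steps:
    - [0,0.002,0,0]
    - [0,0,0,0]

```text
time_s: 19.4
tcp_pos: [0.5697, -0.1845, 0.1256]
ee_rot: [[0.627, -0.779, 0.006], [-0.779, -0.627, 0.001], [0.003, -0.006, -1.0]]
ft_force: [2.4, 6.8, 9.8]
gripper_width: 0.0154
finger_force: 44.0
```

>>> play_rows:
  steps:
    - [0,0,0,0]
    - [0,0,0,0]
    - [0,0,0,0]
    - [0,0,0,0]
    - [0,0,-0.02,0]
    - [0,0,-0.03,0]
    - [0,0,-0.04,0]
    - [0.02,0,-0.04,0]
    - [0.04,0,-0.04,0]
    - [0.04,0,0,0]
  hand: 100

```text
time_s: 20.4
tcp_pos: [0.6299, -0.2612, 0.2954]
ee_rot: [[0.628, -0.778, 0.01], [-0.778, -0.628, -0.006], [0.011, -0.004, -1.0]]
ft_force: [1.8, 0.6, 0.3]
gripper_width: 0.0855
finger_force: 0.0
```

>>> play_rows:
  steps:
    - [0.04,0,0,0]
    - [0.04,0,0,0]
    - [0.04,0,0,0]
    - [0,0,0,0]

```text
time_s: 20.8
tcp_pos: [0.7029, -0.3566, 0.2829]
ee_rot: [[0.625, -0.78, -0.004], [-0.78, -0.625, 0.002], [-0.003, 0.002, -1.0]]
ft_force: [-0.2, 0.7, -0.9]
gripper_width: 0.0853
finger_force: 0.0
```

Run:
```python
from h import *
s=state();print(s["tcp_pos"],s["time_s"],s["ft_force"])
a=read_camera("wrist");b=read_camera("scene")[185:345,230:400];b=cv2.resize(b,(510,480),interpolation=cv2.INTER_CUBIC)
a=cv2.resize(a,(290,218));a=cv2.copyMakeBorder(a,0,480-218,0,0,0)
cv2.imwrite("pics/f.png",np.clip(np.hstack([b,a])*1.4,0,255).astype(np.uint8))
```

```text
[ 0.70292587 -0.35655005  0.28294207] 20.8 [-0.20377655  0.70144076 -0.87484722]
```

View pics/f.png

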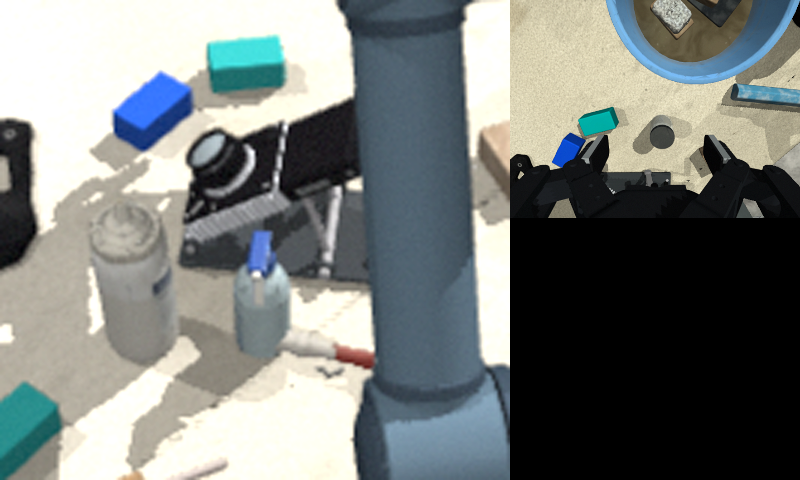

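The lamp stands tilted on its leg, at about (270,190). The bottle, sprayer and jar are upright, and the block lies on the bench. Handing in.

```bash
python3 -c "
from station import sign_off;print(sign_off())"
```

```text
the job is handed in; nothing more can be done
None
```

I handed the job in at about 21 s: the block lies flat on the bench about 11 cm clear of the lamp, the collar lug is at the long mark, and the lamp stands tilted on its prop leg, with the bottle, sprayer and jar still upright.

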